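Roll sample canisters into the UV lane and start the lamps

ROBOT

A 7-joint arm with a two-finger parallel gripper is mounted at the origin on a cart in front of the work surface, level with it; the furniture and walls round the work are solid. World frame = base frame: x ahead of the robot, y to its left, z up, the work surface at z = 0. Lengths are in mm, angles in rad, forces in N, time in s.
With the tool pointing down it reaches from about 425 to 825 mm from the base axis. Payload 3.6 kg.
Tool frame: the origin (TCP) lies on the centre line of the jaws, within the pads' length; the fingertips stand 11 mm ahead of it and the grasp point (between the pads) lies 8 mm behind it; z points along the fingers, y is the line along which they close (so a half turn about z gives the same grasp; the last joint's range is limited). The gripper opens to 85 mm and grips with 20 to 120 N. Pads are 22 mm wide; open, the fingers measure 114 mm over their backs; the gripper's body (76 mm by 85 mm) begins 54 mm behind the grasp point. The pads swing forward as they close: fully open they stand 13 mm farther back than shut.
Start: joints at [1.234, 0.615, -0.013, 1.423, 0.008, 1.103, -0.04], TCP at [198.794, -618.825, 242.297] pointing down, gripper open.
Joint ranges: [-3.12, 3.12], [-0.3, 2.06], [-1.34, 1.32], [0.26, 2.42], [-1.36, 4.5], [0.01, 1.98], [-2.84, 2.84]. Speed limits (rad/s): [2.79, 2.79, 3.14, 3.14, 3.14, 3.14, 3.14].

INTERFACE

Orientations are given as [roll, pitch, yaw] about the fixed x, y, z axes, in that order (R = Rz(yaw) Ry(pitch) Rx(roll)).
In Python, from rig import sensors, vision, manip gives the robot as it stands.
- The arm moves only by the tool apply_moves, never from a script. Its argument "rows" is a list of rows, each a list of 7 numbers: the shift along the tool's x, y, z in mm, then the turn, a rotation vector about the tool's x, y, z in rad, then the opening, from 0 (shut) to 1 (fully open). A call has 1 to 20 rows; each row shifts and turns the commanded pose from where the row before left it, along the tool's axes as they then stand; what a row does not reach is not made up. A row lasts 1/8 s, in which the tool goes at most 62.5 mm and 10.7 degrees, less where a joint would pass 70% of its speed; a pose out of reach is approached as far as the arm can. A call with a gripper value outside its range is refused whole. The fingers move at their own pace and stop on an object; "force" is the grip in N (left out, the last holds). Time passes only in rows, so rows that do not move let the fingers close. It gives the time, the measured TCP pose, the force, the opening and the grip force at its end, in the units of the state.
- sensors.get_obs(): the state, without advancing time (a new reading comes with each control period).
- vision.grab_frame(name): name is "side" or "top"; returns a dict with "image" (384x512x3 uint8, red, green, blue), "z_map" (384x512 float32, mm along the optical axis (not along the pixel's ray), 0 where there is no reading), "fx", "fy", "cx", "cy" (pixels), "pose" (4x4, takes a point from camera to world coordinates). Camera axes: x right, y up, looking along -z (the intrinsics and any distortion apply to the point x, -y, -z); pixel columns grow to the right and rows downward; lengths in mm; the calibration is good to about 2 mm. A picture is of the moment at which its call begins.
- manip.finish_job(): hands the job in; it is judged then, once.
Trained networks look in a picture, given as the dict that the camera call returned (one of the last four; its "shot" number tells which), for a name from the list of things; names that differ only in an ending like _2 or _b are one class to them, and where a whole thing is asked for, a point or a joint stands for the part that bears it (a point fixed in the world has none). Each returns a list of dicts, best first, with "confidence" (0 to 1); they miss things now and then, are a little off and sometimes report something else, mostly with a low value. They report only what shows in the picture. A call takes as long as a camera call.
- vision.find_in(picture, query): "uv" ([column, row] in pixels, amid what is visible of it).
The state is a dict: "clock": time; "qpos": joint angles; "qvel": joint speeds; "joint_efforts": joint torques, N m; "tool_pos": TCP position; "tool_rot": TCP orientation; "force": force on the tool from outside, world axes, zero at the start; "torque": the same for the moment, N m; "grip_width": finger opening in mm; "grip_force": force on a finger pad.
Only numpy, scipy, OpenCV 4.12 (cv2) and the standard library are available. Lean on these libraries where they do the work, as an engineer would, in place of code of your own. Each camera call takes 0.05 s, during which the arm holds its last target. There are 200 camera calls.

TASK

Decontaminate the sample canisters lying on the bench: slide the orange gate of the UV lane fully open, lay each canister crosswise in the lane's entry and roll it in under the lamp panels until it rests against the end stop or the canister before it, so that all stand in one row without gaps. Then slide the gate fully shut behind them and push the lamp lever fully over to on; the lamps must never be on while the gate is open. Leave the cups and the bottle where they are.

Things in the scene. Friction and masses are not known exactly. Their poses are not given: they have to be found in the camera images.
- uv_lane: White UV decontamination lane, fixed. Origin: on the bench top at the tunnel mouth, on the lane's centre line. +x = rolling direction into the tunnel, +y = its left, z up. No floor piece: canisters roll on the bench. Entry rails 20 mm high, 118 mm apart, from x = -0.10 to -0.02, flaring wider out to x = -0.137. Tunnel walls 118 mm apart, 58 mm high, from x = 0 to the stop at x = 0.215
- lane_roof (a point): Centre of the lamp panels, at their top: two white panels overhang the tunnel left and right from the lane's x = 0.02 to 0.23, underside 58 mm and top 70 mm above the bench, leaving an open slot 50 mm wide over the centre line (y = -0.025 to +0.025) through which fingers can reach down and follow a canister. Axes as the lane's
- lane_stop (a point): Middle of the face of the black rubber end stop (50 mm high) at the lane's x = 0.215, 25 mm above the bench. Behind it stands the grey control box, 62 mm high, 138 mm wide, to x = 0.317. Axes as the lane's
- gate (a joint): position of the orange gate, 0 = shut across the tunnel mouth, 0.125 m = fully open; it slides straight along +y of the lane at x = -0.012, against about 1.5 N of friction, and stays where it is left. The plate is 120 mm wide, 8 mm thick, its top 56 mm above the bench; beside the mouth (+y) it runs on a track 9 mm high
- gate_handle (a point): centre of the black upright tab on top of the gate, near its right end: 45 mm to the -y side of the gate's middle (22 mm along the lane's x, 16 mm along the lane's y, from 56 to 112 mm above the bench; this point is 90 mm up). It moves with the gate. Its axes are parallel to the lane's
- lamp_lever (a joint): lamp lever on the control box: 0 = off (leaning towards the tunnel mouth, the lane's -x), 1.0 rad = on (leaning towards the lane's +x); it swings about an axis along the lane's y, stays where it is left, and can be pushed over with a finger
- lamp_lever_tip (a point): the free end (red, rounded) of the lamp lever; a ball 26 mm in diameter, 70 mm from the pivot, which lies 84 mm above the bench at the lane's x = 0.272, y = 0; the ball is about 145 mm above the bench at either end of its swing
- can_blue_center (a point): centre of the canister with the blue screw cap and blue band: a rigid white cylinder lying on its side, 50 mm in diameter and 110 mm long, 0.14 kg; its own x axis is the cylinder's axis, towards the cap. Slippery (friction about 0.4 against bench and fingers); pushed from behind it rolls; knocked, it may roll 0.2 m, and an aluminium strip 8 mm high on the bench at the left (y = 0.475) keeps it from rolling off. May be absent
- can_green_center (a point): centre of the canister with the green screw cap and green band: a rigid white cylinder lying on its side, 50 mm in diameter and 110 mm long, 0.14 kg; its own x axis is the cylinder's axis, towards the cap. Slippery (friction about 0.4 against bench and fingers); pushed from behind it rolls; knocked, it may roll 0.2 m, and an aluminium strip 8 mm high on the bench at the left (y = 0.475) keeps it from rolling off. May be absent
- can_orange_center (a point): centre of the canister with the orange screw cap and orange band: a rigid white cylinder lying on its side, 50 mm in diameter and 110 mm long, 0.14 kg; its own x axis is the cylinder's axis, towards the cap. Slippery (friction about 0.4 against bench and fingers); pushed from behind it rolls; knocked, it may roll 0.2 m, and an aluminium strip 8 mm high on the bench at the left (y = 0.475) keeps it from rolling off. May be absent
- can_yellow_center (a point): centre of the canister with the yellow screw cap and yellow band: a rigid white cylinder lying on its side, 50 mm in diameter and 110 mm long, 0.14 kg; its own x axis is the cylinder's axis, towards the cap. Slippery (friction about 0.4 against bench and fingers); pushed from behind it rolls; knocked, it may roll 0.2 m, and an aluminium strip 8 mm high on the bench at the left (y = 0.475) keeps it from rolling off. May be absent
- cup_red: bystander: specimen cup with a red lid, 62 mm wide and 61 mm high, standing behind the lane; origin at the centre of its underside
- cup_yellow: bystander: specimen cup with a yellow lid, 62 mm wide and 61 mm high, standing behind the lane; origin at the centre of its underside
- bottle: bystander: white plastic bottle with a cap, 60 mm wide and 123 mm high, standing behind the lane; origin at the centre of its underside

How it is judged (in metres and radians):
On the way, in this order (a step that is already met when the one before it is completed fails the run):
1. the gate is open (value of joint gate above 0.1 m), for 0.2 s.
2. a canister is rolling along the lane (((x of can_blue_center in the frame of uv_lane between -0.05 and 0.195 m and y of can_blue_center in the frame of uv_lane between -0.03 and 0.03 m and height (world z) of can_blue_center below 0.03 m and angular speed of can_blue above 0.5 rad/s) or (x of can_green_center in the frame of uv_lane between -0.05 and 0.195 m and y of can_green_center in the frame of uv_lane between -0.03 and 0.03 m and height (world z) of can_green_center below 0.03 m and angular speed of can_green above 0.5 rad/s) or (x of can_orange_center in the frame of uv_lane between -0.05 and 0.195 m and y of can_orange_center in the frame of uv_lane between -0.03 and 0.03 m and height (world z) of can_orange_center below 0.03 m and angular speed of can_orange above 0.5 rad/s) or (x of can_yellow_center in the frame of uv_lane between -0.05 and 0.195 m and y of can_yellow_center in the frame of uv_lane between -0.03 and 0.03 m and height (world z) of can_yellow_center below 0.03 m and angular speed of can_yellow above 0.5 rad/s))), for 0.2 s.
3. every canister lies crosswise in the tunnel, the row against the end stop (x of can_blue_center in the frame of uv_lane between 0.025 and 0.21 m and y of can_blue_center in the frame of uv_lane between -0.03 and 0.03 m and height (world z) of each of can_blue_center, can_green_center, can_orange_center, can_yellow_center below 0.035 m and angle between the x axis of each of can_blue_center, can_green_center, can_orange_center, can_yellow_center and the y axis of uv_lane, either way round below 0.25 rad and x of can_green_center in the frame of uv_lane between 0.025 and 0.21 m and y of can_green_center in the frame of uv_lane between -0.03 and 0.03 m and x of can_orange_center in the frame of uv_lane between 0.025 and 0.21 m and y of can_orange_center in the frame of uv_lane between -0.03 and 0.03 m and x of can_yellow_center in the frame of uv_lane between 0.025 and 0.21 m and y of can_yellow_center in the frame of uv_lane between -0.03 and 0.03 m and (x of can_blue_center in the frame of uv_lane above 0.18 m or (x of can_blue_center in the frame of uv_lane above 0.125 m and (x of can_green_center in the frame of uv_lane between 0.18 and 0.21 m or x of can_orange_center in the frame of uv_lane between 0.18 and 0.21 m or x of can_yellow_center in the frame of uv_lane between 0.18 and 0.21 m)) or (x of can_blue_center in the frame of uv_lane above 0.072 m and (x of can_green_center in the frame of uv_lane between 0.125 and 0.17 m or x of can_orange_center in the frame of uv_lane between 0.125 and 0.17 m or x of can_yellow_center in the frame of uv_lane between 0.125 and 0.17 m)) or (x of can_blue_center in the frame of uv_lane above 0.025 m and (x of can_green_center in the frame of uv_lane between 0.072 and 0.115 m or x of can_orange_center in the frame of uv_lane between 0.072 and 0.115 m or x of can_yellow_center in the frame of uv_lane between 0.072 and 0.115 m))) and (x of can_green_center in the frame of uv_lane above 0.18 m or (x of can_green_center in the frame of uv_lane above 0.125 m and (x of can_blue_center in the frame of uv_lane between 0.18 and 0.21 m or x of can_orange_center in the frame of uv_lane between 0.18 and 0.21 m or x of can_yellow_center in the frame of uv_lane between 0.18 and 0.21 m)) or (x of can_green_center in the frame of uv_lane above 0.072 m and (x of can_blue_center in the frame of uv_lane between 0.125 and 0.17 m or x of can_orange_center in the frame of uv_lane between 0.125 and 0.17 m or x of can_yellow_center in the frame of uv_lane between 0.125 and 0.17 m)) or (x of can_green_center in the frame of uv_lane above 0.025 m and (x of can_blue_center in the frame of uv_lane between 0.072 and 0.115 m or x of can_orange_center in the frame of uv_lane between 0.072 and 0.115 m or x of can_yellow_center in the frame of uv_lane between 0.072 and 0.115 m))) and (x of can_orange_center in the frame of uv_lane above 0.18 m or (x of can_orange_center in the frame of uv_lane above 0.125 m and (x of can_blue_center in the frame of uv_lane between 0.18 and 0.21 m or x of can_green_center in the frame of uv_lane between 0.18 and 0.21 m or x of can_yellow_center in the frame of uv_lane between 0.18 and 0.21 m)) or (x of can_orange_center in the frame of uv_lane above 0.072 m and (x of can_blue_center in the frame of uv_lane between 0.125 and 0.17 m or x of can_green_center in the frame of uv_lane between 0.125 and 0.17 m or x of can_yellow_center in the frame of uv_lane between 0.125 and 0.17 m)) or (x of can_orange_center in the frame of uv_lane above 0.025 m and (x of can_blue_center in the frame of uv_lane between 0.072 and 0.115 m or x of can_green_center in the frame of uv_lane between 0.072 and 0.115 m or x of can_yellow_center in the frame of uv_lane between 0.072 and 0.115 m))) and (x of can_yellow_center in the frame of uv_lane above 0.18 m or (x of can_yellow_center in the frame of uv_lane above 0.125 m and (x of can_blue_center in the frame of uv_lane between 0.18 and 0.21 m or x of can_green_center in the frame of uv_lane between 0.18 and 0.21 m or x of can_orange_center in the frame of uv_lane between 0.18 and 0.21 m)) or (x of can_yellow_center in the frame of uv_lane above 0.072 m and (x of can_blue_center in the frame of uv_lane between 0.125 and 0.17 m or x of can_green_center in the frame of uv_lane between 0.125 and 0.17 m or x of can_orange_center in the frame of uv_lane between 0.125 and 0.17 m)) or (x of can_yellow_center in the frame of uv_lane above 0.025 m and (x of can_blue_center in the frame of uv_lane between 0.072 and 0.115 m or x of can_green_center in the frame of uv_lane between 0.072 and 0.115 m or x of can_orange_center in the frame of uv_lane between 0.072 and 0.115 m))) and x of any of can_blue_center, can_green_center, can_orange_center, can_yellow_center in the frame of uv_lane above 0.18 m), for 0.2 s.
4. the gate is shut behind the canisters (value of joint gate below 0.012 m), for 0.2 s.
5. the lamp lever is on with the gate shut (value of joint gate below 0.012 m and value of joint lamp_lever above 0.75 rad), for 0.2 s.
At the end, for the whole second after the job is handed in: All present canisters lie at rest, crosswise (within 0.25 rad) in one row from the end stop: the first within 10 mm of it, the others within 15 mm of their closed-up places (centres 25, 75, 125, 175 mm from the stop); gate shut within 12 mm, lever beyond 0.75 rad (all of step 3 and all of step 5 and linear speed of each of can_blue, can_green, can_orange, can_yellow below 0.02 m/s); the robot touches nothing.
It fails at once if the lamp lever is on (over 0.5 rad) while the gate is open by more than 40 mm (value of joint lamp_lever above 0.5 rad and value of joint gate above 0.04 m).
It fails at once if a cup or the bottle is shoved more than 50 mm or tipped over (distance of any of cup_red, cup_yellow, bottle from where it was at the start of the episode above 0.05 m or angle between any of cup_red, cup_yellow, bottle's own z axis and vertical above 0.6 rad).
Of can_blue, can_green, can_orange, can_yellow only 3 to 4 are there at a start; the rules pass over those that are not, and their reading is None.
At some moment in a run one of can_blue, can_green, can_orange, can_yellow may be knocked a few centimetres aside while the robot is not near it.
Once in a run the grip may slacken for a moment while it holds something.
It also fails if it takes over 210 s, if anything falls off the work surface, if the arm or the gripper's body presses on something with over 40 N, if the wrist force passes 120 N, or if a joint passes its speed limit or range.

## Working session

There is one attempt and no reset: what is moved stays moved. The work goes in short steps, Python scripts to look and compute and a tool call to move; the robot and the scene stay as the last step left them, time stands still between calls to the robot, and variables do not carry over. Pictures are saved under pics/ and viewed, at most 14 in all, crops included, and the job is handed in when it is done.

Besides the shell and the picture viewer there is one more tool, called after ">>>" by a JSON object that holds its "name" and its "arguments", one argument or row to a line. apply_moves: Moves the arm, as the interface text tells. Its arguments: {"type":"object","properties":{"rows":{"type":"array","items":{"type":"array","items":{"type":"number"}}},"force":{"type":"number"}},"required":["rows"]}

```bash
ls; mkdir -p pics; cat > h.py <<'E'
import numpy as np, cv2
from rig import sensors, vision, manip
from scipy.spatial.transform import Rotation as R
def world(f):
    z=f['z_map'].astype(float); v,u=np.mgrid[:z.shape[0],:z.shape[1]]
    c=np.stack([(u-f['cx'])/f['fx']*z,-(v-f['cy'])/f['fy']*z,-z],-1)
    w=c@f['pose'][:3,:3].T+f['pose'][:3,3]; w[z==0]=np.nan
    return w
def save(f,n): cv2.imwrite('pics/'+n,f['image'][:,:,::-1])
E
python3 - <<'E'
from h import *
o=sensors.get_obs();print(o)
for n in('top','side'):
    f=vision.grab_frame(n);save(f,n+'0.png');np.save(n+'.npy',world(f))
    print(n,[k for k in f],f['pose'].round(2).tolist(),f['fx'])
    w=world(f)
    for q in ['uv_lane','gate_handle','lamp_lever_tip','can_blue_center','can_green_center','can_orange_center','can_yellow_center','cup_red','cup_yellow','bottle','lane_stop']:
        for d in vision.find_in(f,q)[:2]:
            u,v=map(int,np.round(d['uv'])); print(q,[u,v],round(d['confidence'],2),np.round(w[v,u]))
print(sensors.get_obs()['clock'])
E
```

```text
pics
{'clock': 0.0, 'qpos': array([ 1.2334983 ,  0.61596837, -0.01261482,  1.42491936,  0.00812645,
        1.10341115, -0.04039988]), 'qvel': array([ 8.98614323e-04, -4.01220084e-05,  1.17128694e-03,  9.49084261e-04,
       -2.57627283e-04,  1.23866458e-03, -1.05262402e-03]), 'joint_efforts': array([ 4.61910088e-05, -4.69228721e+01,  2.59216726e-01, -1.71038836e+01,
        9.98827571e-03,  9.51176626e-03,  5.04250593e-06]), 'tool_pos': array([ 198.55422221, -618.14463065,  241.099452  ]), 'tool_rot': array([-3.13893787e+00,  6.43259335e-05,  3.10875589e-01]), 'force': array([ 0.67197003,  0.24142878, -0.2289139 ]), 'torque': array([ 0.0741487 , -0.03436433,  0.02278998]), 'grip_force': 0.0, 'grip_width': 85.71574273567948}
top ['image', 'z_map', 'fx', 'fy', 'cx', 'cy', 'pose', 'shot'] [[-0.03, 1.0, -0.05, 511.47], [-1.0, -0.03, -0.0, -15.77], [-0.01, 0.05, 1.0, 1219.78], [0.0, 0.0, 0.0, 1.0]] 404.1932574738603
uv_lane [334, 195] 0.89 [ 537. -225.   -2.]
lamp_lever_tip [354, 198] 0.37 [ 524. -249.  161.]
can_blue_center [186, 231] 0.84 [444. 215.  51.]
can_blue_center [137, 197] 0.5
[... 620 characters left out ...]
2114
uv_lane [295, 198] 0.67 [ 532. -182.   -2.]
uv_lane [272, 148] 0.26 [ 712. -208.   80.]
gate_handle [255, 215] 0.81 [554. -25.  -2.]
lamp_lever_tip [191, 245] 0.7 [550. 218.  49.]
can_blue_center [211, 276] 0.79 [428. 218.  46.]
can_blue_center [274, 146] 0.65 [ 708. -213.   91.]
can_green_center [192, 245] 0.89 [546. 216.  52.]
can_yellow_center [150, 276] 0.97 [528. 368.  49.]
cup_red [316, 146] 0.77 [ 643. -360.   58.]
cup_yellow [296, 145] 0.66 [ 690. -303.   57.]
cup_yellow [254, 217] 0.19 [520.   1.  56.]
bottle [273, 148] 0.72 [ 708. -209.   83.]
bottle [255, 216] 0.54 [551. -23.  -3.]
lane_stop [290, 200] 0.55 [ 533. -160.    3.]
lane_stop [318, 144] 0.55 [ 649. -375.   54.]
1.2
```

```bash
python3 - <<'E'
import cv2
a=cv2.imread('pics/top0.png')[110:290,90:430];cv2.imwrite('pics/a.png',cv2.resize(a,None,fx=2.35,fy=2.35,interpolation=2))
a=cv2.imread('pics/side0.png')[120:320,110:380];cv2.imwrite('pics/b.png',cv2.resize(a,None,fx=2.9,fy=2.9,interpolation=2))
E
```

```text
(no output)
```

View pics/a.png

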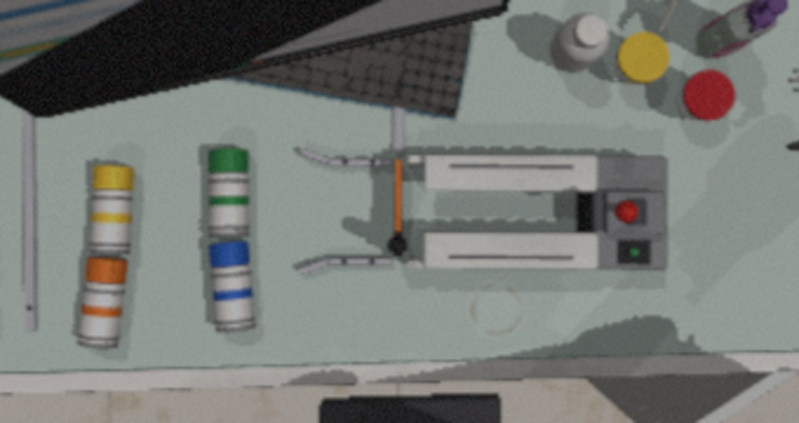

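View pics/b.png

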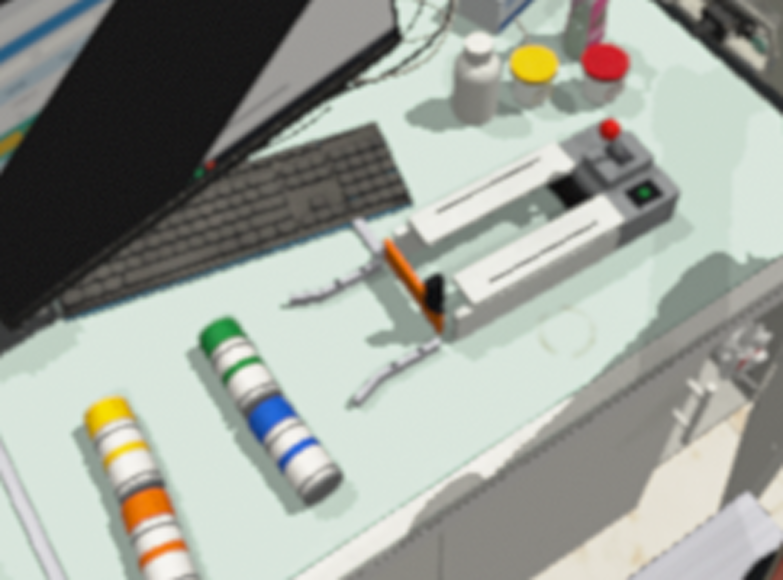

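The pictures show the lane running along world −y, with the gate shut (orange line at about (260,190) in the full top image). Its handle is at (259,213) and the lever ball at (356,200). Four canisters lie end to end in two pairs: green/blue at x≈187 and yellow/orange at x≈137. A monitor overhangs the upper left.

```bash
cat >> h.py <<'E'
def cans(f,w=None):
    """centre + axis angle of each can from top view: dict name->(x,y,yaw)"""
    w=world(f) if w is None else w
    hsv=cv2.cvtColor(f['image'],cv2.COLOR_RGB2HSV).astype(int)
    H,S,V=hsv[...,0],hsv[...,1],hsv[...,2]; z=w[...,2]
    reg=(z>15)&(z<62)&(w[...,0]<640)&(w[...,0]>350)&(w[...,1]<470)
    out={}
    for n,(a,b,s) in dict(orange=(6,15,130),yellow=(19,32,110),green=(45,85,90),blue=(100,125,120)).items():
        m=reg&(H>=a)&(H<=b)&(S>s)&(V>60)
        if n=='orange': m&=(w[...,1]>50)
        k,l,st,c=cv2.connectedComponentsWithStats(m.astype(np.uint8),connectivity=8)
        if k<2: continue
        i=1+np.argmax(st[1:,4])
        if st[i,4]<25: continue
        pc=np.nanmedian(w[l==i],0)
        # band: other blobs within 20..75mm
        best=None
        for j in range(1,k):
            if j==i or st[j,4]<4: continue
            pb=np.nanmedian(w[l==j],0)
            d=np.hypot(*(pb-pc)[:2])
            if 20<d<80 and (best is None or st[j,4]>best[0]): best=(st[j,4],pb)
        if best is None: out[n]=(pc,None);continue
        ax=(pc-best[1])[:2]; ax/=np.linalg.norm(ax)
        nrm=np.array([-ax[1],ax[0]])
        q=w[...,:2]-pc[:2]; t=q@ax; s=q@nrm
        sel=(z>25)&(z<60)&(abs(s)<32)&(t<25)&(t>-110)
        top=(z>36)&(z<60)&(abs(s)<30)&(t<15)&(t>-85)
        # refine axis with tops: fit line s(t)
        p=np.polyfit(t[top],s[top],1)
        ax2=ax+p[0]*nrm; ax2/=np.linalg.norm(ax2)
        capend=np.percentile(t[(l==i)],98)+1
        c=pc[:2]+ax*(capend-55)+nrm*np.polyval(p,capend-55)
        out[n]=(c.round(1),round(float(np.arctan2(ax2[1],ax2[0])),3),round(capend,1),np.round(np.hypot(*(best[1]-pc)[:2]),1),int(top.sum()))
    return out
E
python3 - <<'E'
from h import *
f=vision.grab_frame('top');w=world(f);z=w[...,2]
for k,v in cans(f).items(): print(k,v)
# profile along each pair
m=(z>64)&(z<80)&(w[...,0]>420)&(w[...,0]<660)&(w[...,1]<-20)&(w[...,1]>-400)
r=cv2.minAreaRect(w[m][:,:2].astype(np.float32));print('panels',m.sum(),r,cv2.boxPoints(r).round().tolist())
k,l,st,c=cv2.connectedComponentsWithStats(m.astype(np.uint8))
for i in range(1,k):
    if st[i,4]>100:
        r=cv2.minAreaRect(w[l==i][:,:2].astype(np.float32));print(st[i],r,np.nanmean(w[l==i],0))
        P=w[l==i]; p=np.polyfit(P[:,1],P[:,0],1);print(p)
m=(z>54)&(z<80)&(w[...,0]>420)&(w[...,0]<660)&(w[...,1]<-20)&(w[...,1]>-400)
r=cv2.minAreaRect(w[m][:,:2].astype(np.float32));print('all',r,cv2.boxPoints(r).round().tolist())
hsv=cv2.cvtColor(f['image'],cv2.COLOR_RGB2HSV)
m=(hsv[...,0]>5)&(hsv[...,0]<16)&(hsv[...,1]>120)&(abs(w[...,1])<50);P=w[m];print('gate',len(P),np.nanmean(P,0),P[:,:3].min(0),P.max(0))
m=(z>95)&(z<120)&(abs(w[...,1])<50)&(w[...,0]<560);print('tab',m.sum(),np.nanmean(w[m],0))
m=(z>125)&(z<170)&(w[...,0]<600)&(w[...,1]<-150);print('ball',m.sum(),np.nanmean(w[m],0))
m=(w[...,0]>500)&(z>90)&(w[...,1]>50);print('monitor',[np.round(np.nanmin(w[m],0)),np.round(np.nanmax(w[m],0))])
for y0 in range(50,500,75):
    mm=m&(abs(w[...,1]-y0)<20); print(y0,np.round(np.nanmin(w[mm][:,0])) if mm.any() else None,np.round(np.nanpercentile(w[mm][:,2],[0,50,100])) if mm.any() else None)
E
```

```text
orange (array([427.8, 373.6]), -0.131, np.float64(14.4), np.float64(51.4), 506)
yellow (array([542.3, 359.9]), -0.046, np.float64(15.4), np.float64(49.9), 501)
green (array([558.2, 213.9]), -0.006, np.float64(15.3), np.float64(49.7), 516)
blue (array([441.5, 211.7]), 0.065, np.float64(14.6), np.float64(49.8), 514)
panels 2460 ((535.8906860351562, -216.9653778076172), (184.9696807861328, 399.2852783203125), 10.791050910949707) [[408.0, -38.0], [482.0, -430.0], [664.0, -396.0], [589.0, -4.0]]
[ 270  176   78   15 1114] ((571.6271362304688, -141.274658203125), (219.99000549316406, 40.50202941894531), 88.33662414550781) [ 571.59150609 -136.90275234   70.03640286]
[2.91792929e-02 5.75586232e+02]
[ 270  209   77   15 1113] ((477.7928161621094, -136.63864135742188), (216.3077850341797, 39.907875061035156), 88.34442138671875) [ 478.04466385 -132.79570404   70.06879202]
[2.58992977e-02 4.81483979e+02]
all ((554.0318603515625, -210.64549255371094), (206.98309326171875, 379.2943115234375), 0.8381299376487732) [[448.0, -23.0], [453.0, -402.0], [660.0, -399.0], [655.0, -20.0]]
gate 278 [227.39587865   3.73458741  65.59072476] [ 36.04734481 -48.90036936  -6.29823027] [758.39303908  49.62737206 465.39204708]
tab 187 [156.58510324   0.7716431  108.43644174]
ball 902 [ 482.99510938 -477.11122872  147.00510841]
monitor [array([642.,  50.,  90.]), array([999., 667., 490.])]
50 706.0 [170. 362. 490.]
125 691.0 [100. 357. 489.]
200 676.0 [ 97. 354. 489.]
275 662.0 [170. 395. 489.]
350 645.0 [170. 405. 488.]
425 676.0 [411. 483. 487.]
```

```bash
python3 - <<'E'
from h import *
f=vision.grab_frame('top');w=world(f);z=w[...,2];X,Y=w[...,0],w[...,1]
g=vision.grab_frame('side');w2=world(g)
for nm,F,W in(('top',f,w),('side',g,w2)):
    hsv=cv2.cvtColor(F['image'],cv2.COLOR_RGB2HSV).astype(int); X,Y,z=W[...,0],W[...,1],W[...,2]
    P=W[(hsv[...,0]>3)&(hsv[...,0]<18)&(hsv[...,1]>120)&(abs(Y)<60)&(X>430)&(X<640)&(z>45)&(z<62)]
    print(nm,'gate',len(P),P.mean(0),P.min(0),P.max(0), np.polyfit(P[:,0],P[:,1],1))
    P=W[(z>70)&(z<116)&(abs(Y)<60)&(X>430)&(X<600)];print('tab',len(P),P.mean(0),P.min(0),P.max(0))
    P=W[(z>140)&(z<165)&(X>450)&(X<600)&(Y<-150)&(Y>-350)];print('ball',len(P),P.mean(0),P.min(0),P.max(0))
    P=W[(z>58)&(z<85)&(X>440)&(X<620)&(Y>-350)&(Y<-10)];print('panel',len(P),P.min(0),P.max(0))
    d=(hsv[...,2]<60)&(abs(z-50)<8)&(X>490)&(X<560)&(Y<-150)&(Y>-300);P=W[d];print('stop',len(P),P.mean(0),P.max(0),P.min(0))
    P=W[(z>10)&(z<28)&(Y>5)&(Y<150)&(X>400)&(X<640)]
    for a,b in((400,520),(520,640)):
        Q=P[(P[:,0]>a)&(P[:,0]<b)&(P[:,1]<85)&(P[:,1]>15)];print('rail',len(Q),Q.mean(0),np.polyfit(Q[:,1],Q[:,0],1))
E
```

```text
top gate 63 [548.36774334   2.33070819  56.05573544] [504.46690737  -3.02500854  45.22831692] [591.54441302   5.07583037  61.02053148] [-0.0328868  20.36476656]
tab 204 [515.34889252 -34.84194325  80.69710159] [460.35114481 -59.88973972  70.00743353] [594.19973208  13.01064122 115.74250891]
ball 76 [ 520.55749363 -253.14049979  157.35870684] [ 508.165258   -265.45437159  148.5666633 ] [ 532.03034922 -242.41378516  163.03627054]
panel 3275 [ 452.31489145 -326.41842612   58.01514015] [596.1141735  -11.89471158  84.99342957]
stop 90 [ 520.45546803 -229.9666897    49.75477372] [ 544.23697086 -222.47227388   57.27351344] [ 497.54606209 -237.43650695   43.14791989]
rail 52 [468.26793037  47.40812926  20.51209782] [5.02998871e-02 4.65883307e+02]
rail 72 [594.78602001  49.28816425  20.1738903 ] [2.87916582e-02 5.93366932e+02]
side gate 81 [531.14446512   5.34066554  53.69918226] [471.22374448  -2.19246918  45.10494059] [585.17714873  15.9377128   61.28094374] [-0.05718177 35.71244837]
tab 138 [501.85625172 -17.8487347   84.70919873] [458.83504631 -59.70406859  70.05401122] [591.17409665  17.50839914 114.46439646]
ball 51 [ 514.43416683 -250.24074591  155.12814423] [ 504.91103913 -262.68757857  141.01586056] [ 526.39987485 -240.07330613  162.65704773]
panel 2038 [ 447.39578767 -323.82162261   58.03087426] [594.04672411 -13.54389434  84.96598554]
stop 45 [ 527.24418364 -228.61433646   48.31256017] [ 546.01256137 -221.68047307   52.98312989] [ 507.13557401 -237.62981187   42.32912437]
rail 68 [464.20782219  50.68298469  17.44973589] [3.01437200e-02 4.62680048e+02]
rail 62 [589.68864621  51.61114753  17.37224601] [4.48401401e-02 5.87374395e+02]
```

>>> {"name": "apply_moves", "arguments": {
  "rows": [
    [0, 0, 0, 0, 0, 0.1715, 0],
    [0, 0, 0, 0, 0, 0.1715, 0],
    [24.2, -43.4, 0, 0, 0, 0, 0],
    [24.2, -43.4, 0, 0, 0, 0, 0],
    [24.2, -43.4, 0, 0, 0, 0, 0],
    [24.2, -43.4, 0, 0, 0, 0, 0],
    [24.2, -43.4, 0, 0, 0, 0, 0],
    [24.2, -43.4, 0, 0, 0, 0, 0],
    [24.2, -43.4, 0, 0, 0, 0, 0],
    [24.2, -43.4, 0, 0, 0, 0, 0],
    [24.2, -43.4, 0, 0, 0, 0, 0],
    [24.2, -43.4, 0, 0, 0, 0, 0],
    [24.2, -43.4, 0, 0, 0, 0, 0],
    [-9, -38, 0, 0, 0, 0, 0],
    [-9, -38, 0, 0, 0, 0, 0],
    [-9, -38, 0, 0, 0, 0, 0],
    [-9, -38, 0, 0, 0, 0, 0],
    [0, 0, 0, 0, 0, 0, 0]
  ]
}}

```text
clock: 3.6
tool_pos: [448.7, 6.4, 242.7]
tool_rot: [-3.14, -0.0, -0.025]
force: [0.1, -1.1, -0.1]
grip_width: -0.3
grip_force: 0.0
```

>>> {"name": "apply_moves", "arguments": {
  "rows": [
    [0, 3, 36, 0, 0, 0.007, 0],
    [0, 0, 36, 0, 0, 0, 0],
    [0, 0, 36, 0, 0, 0, 0],
    [0, 0, 36, 0, 0, 0, 0],
    [0, 0, 0, 0, 0, 0, 0],
    [12, 0, 0, 0, 0, 0, 0],
    [12, 0, 0, 0, 0, 0, 0],
    [12, 0, 0, 0, 0, 0, 0],
    [12, 0, 0, 0, 0, 0, 0],
    [12, 0, 0, 0, 0, 0, 0],
    [12, 0, 0, 0, 0, 0, 0],
    [12, 0, 0, 0, 0, 0, 0],
    [12, 0, 0, 0, 0, 0, 0],
    [12, 0, 0, 0, 0, 0, 0],
    [12, 0, 0, 0, 0, 0, 0],
    [12, 0, 0, 0, 0, 0, 0],
    [8, 0, 0, 0, 0, 0, 0],
    [0, 0, 0, 0, 0, 0, 0]
  ]
}}

```text
clock: 5.85
tool_pos: [588.9, -5.5, 98.0]
tool_rot: [-3.141, 0.001, -0.039]
force: [-2.9, 0.9, 1.0]
grip_width: -0.1
grip_force: 1.0
```

>>> {"name": "apply_moves", "arguments": {
  "rows": [
    [4, 0, 0, 0, 0, 0, 0],
    [4, 0, 0, 0, 0, 0, 0],
    [0, 0, 0, 0, 0, 0, 0]
  ]
}}

```text
clock: 6.22
tool_pos: [589.0, -5.6, 97.7]
tool_rot: [3.141, 0.018, -0.039]
force: [-15.3, 0.7, 10.5]
grip_width: -0.3
grip_force: 7.8
```

>>> {"name": "apply_moves", "arguments": {
  "rows": [
    [-20, 0, 0, 0, 0, 0, 0],
    [0, 0, -40, 0, 0, 0, 0.5],
    [0, 0, -40, 0, 0, 0, 1],
    [0, -40, -30, 0, 0, 0, 1],
    [-20, -50, 0, 0, 0, 0, 1],
    [-25, -45, 0, 0, 0, 0, 1],
    [-25, -45, 0, 0, 0, 0, 1],
    [-25, -35, 0, 0, 0, 0, 1],
    [0, 0, 0, 0, 0, 0, 1]
  ]
}}

```text
clock: 7.35
tool_pos: [489.1, 217.8, 208.9]
tool_rot: [-3.138, -0.002, -0.031]
force: [0.9, -1.0, 0.1]
grip_width: 85.0
grip_force: 0.0
```

```bash
cat >> h.py <<'E'
O=np.array([528.5,-11]);e=np.array([-.032,-1]);n=np.array([1,-.032])
def lane(p): q=np.array(p[:2])-O; return (q@e).round(1),(q@n).round(1)
def to(p,z=None,psi=None,o=None):
    """tool-frame shift to world xy p"""
    o=o or sensors.get_obs(); d=np.r_[np.array(p)-o['tool_pos'][:2],(0 if z is None else z-o['tool_pos'][2])]
    r,_,y=o['tool_rot']; c,s=np.cos(y),np.sin(y)
    return np.round([d[0]*c+d[1]*s,d[0]*s-d[1]*c,-d[2]],1), None if psi is None else round(y-psi,3)
E
python3 - <<'E'
from h import *
f=vision.grab_frame('top')
c=cans(f)
for k,v in c.items(): print(k,v)
if 'blue' in c: print(to(c['blue'][0],17,c['blue'][1]))
print(sensors.get_obs()['tool_pos'],sensors.get_obs()['grip_width'])
E
```

```text
yellow (array([581.62924407, 352.08911759,  46.58356821]), None)
green (array([558.3, 214.2]), 0.0, np.float64(15.2), np.float64(49.9), 508)
blue (array([432.34835402, 206.13046084,  46.48470026]), None)Traceback (most recent call last):
  File "<stdin>", line 5, in <module>
  File "h.py", line 49, in to
    o=o or sensors.get_obs(); d=np.r_[np.array(p)-o['tool_pos'][:2],(0 if z is None else z-o['tool_pos'][2])]
                                      ~~~~~~~~~~~^~~~~~~~~~~~~~~~~~
ValueError: operands could not be broadcast together with shapes (3,) (2,)
```

>>> {"name": "apply_moves", "arguments": {
  "rows": [
    [-24, 4, 0, 0, 0, 0, 1],
    [-23.4, 3.6, 0, 0, 0, -0.096, 1],
    [0, 0, 40, 0, 0, 0, 1],
    [0, 0, 40, 0, 0, 0, 1],
    [0, 0, 40, 0, 0, 0, 1],
    [0, 0, 40, 0, 0, 0, 1],
    [0, 0, 33, 0, 0, 0, 1],
    [0, 0, 0, 0, 0, 0, 1],
    [0, 0, 0, 0, 0, 0, 0],
    [0, 0, 0, 0, 0, 0, 0],
    [0, 0, 0, 0, 0, 0, 0],
    [0, 0, 0, 0, 0, 0, 0],
    [0, 0, 0, 0, 0, 0, 0],
    [0, 0, 0, 0, 0, 0, 0]
  ],
  "force": 60
}}

```text
clock: 9.15
tool_pos: [444.2, 208.1, 17.2]
tool_rot: [-3.14, -0.004, 0.057]
force: [0.1, -0.4, 6.1]
grip_width: 48.2
grip_force: 61.2
```

>>> {"name": "apply_moves", "arguments": {
  "rows": [
    [0, 0, -25, 0, 0, 0, 0],
    [0, 0, -35, 0, 0, 0, 0],
    [0, 0, -40, 0, 0, 0.089, 0],
    [23.5, 35.3, 0, 0, 0, 0, 0],
    [23.5, 35.3, 0, 0, 0, 0, 0],
    [23.5, 35.3, 0, 0, 0, 0, 0],
    [23.5, 35.3, 0, 0, 0, 0, 0],
    [0, 0, 0, 0, 0, 0, 0],
    [0, 0, 25, 0, 0, 0, 0],
    [0, 0, 25, 0, 0, 0, 0],
    [0, 0, 0, 0, 0, 0, 0]
  ]
}}

```text
clock: 10.52
tool_pos: [530.0, 64.3, 64.2]
tool_rot: [3.141, 0.005, -0.031]
force: [-0.5, 0.0, -1.9]
grip_width: 48.6
grip_force: 62.8
```

```bash
python3 - <<'E'
from h import *
f=vision.grab_frame('top');g=vision.grab_frame('side')
a=cv2.resize(f['image'][130:290,100:360],(650,400));b=cv2.resize(g['image'][160:320,120:380],(650,400))
cv2.imwrite('pics/c.png',cv2.resize(np.vstack([a,b]),(480,590))[:,:,::-1])
o=sensors.get_obs();print(o['tool_pos'],o['tool_rot'],lane(o['tool_pos']),o['grip_width'])
E
```

```text
[532.06319257  64.23892752  65.96330413] [-3.14110394e+00 -2.92261809e-04 -3.11765330e-02] (np.float64(-75.4), np.float64(1.2)) 48.40668713557336
```

View pics/c.png

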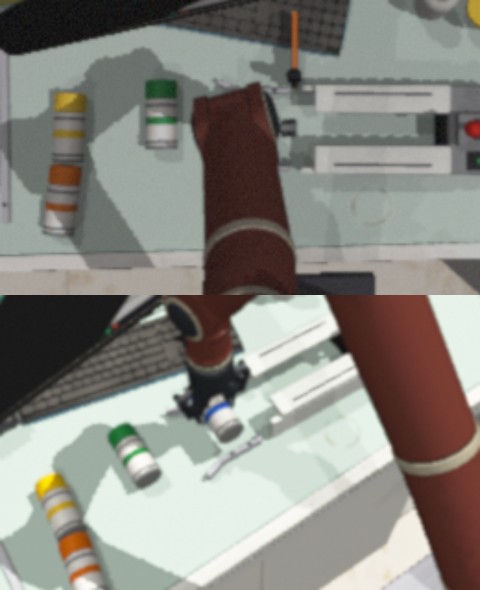

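>>> {"name": "apply_moves", "arguments": {
  "rows": [
    [1, 0, 20, 0, 0, 0, 0],
    [0, 0, 15, 0, 0, 0, 0],
    [0, 0, 8, 0, 0, 0, 0],
    [0, 0, 4, 0, 0, 0, 0],
    [0, 0, 0, 0, 0, 0, 0],
    [0, 0, 0, 0, 0, 0, 0.75],
    [0, 0, 0, 0, 0, 0, 1],
    [0, 0, 0, 0, 0, 0, 1],
    [0, 0, -25, 0, 0, 0, 1],
    [0, 0, -25, 0, 0, 0, 1],
    [0, 0, -30, 0, 0, 0, 1],
    [0, -30, -10, 0, 0, 0, 0],
    [0, -28, 0, 0, 0, 0, 0],
    [0, 0, 0, 0, 0, 0, 0]
  ]
}}

```text
clock: 12.38
tool_pos: [534.8, 124.8, 108.8]
tool_rot: [-3.139, -0.001, -0.027]
force: [-0.4, -0.8, 0.3]
grip_width: 32.4
grip_force: 0.0
```

```bash
cat >> h.py <<'E'
def cloud(*rng):
    P=[]
    for nm in('side','top'):
        W=world(vision.grab_frame(nm)); q=W[...,:2]-O
        L=np.stack([q@e,q@n,W[...,2]],-1)
        m=np.all([(L[...,i]>rng[i][0])&(L[...,i]<rng[i][1]) for i in range(3)],0)
        P.append(L[m])
    return P
def st():
    o=sensors.get_obs();print(round(o['clock'],1),lane(o['tool_pos']),o['tool_pos'].round(1),o['tool_rot'].round(3),o['force'].round(1),round(o['grip_width'],1))
E
python3 - <<'E'
from h import *
st()
for P in cloud((-130,20),(-60,60),(30,56)):
    if len(P)>20: print(len(P),np.percentile(P,[1,50,99],axis=0).round(1).tolist(), np.polyfit(P[:,1],P[:,0],1))
E
```

```text
12.4 (np.float64(-136.0), np.float64(2.0)) [534.8 124.8 108.8] [-3.139e+00 -1.000e-03 -2.700e-02] [-0.4 -0.8  0.3] 32.4
426 [[-99.5, -57.3, 31.2], [-78.2, -9.1, 45.2], [14.2, 58.5, 53.1]] [  0.32104575 -71.32827619]
551 [[-98.0, -56.3, 32.4], [-73.0, -1.5, 46.3], [7.6, 59.6, 54.2]] [ 1.82861658e-02 -7.15748404e+01]
```

>>> {"name": "apply_moves", "arguments": {
  "rows": [
    [0, 0, 0, 0, 0, 0, 0],
    [-2, 0, 35, 0, 0, 0.004, 0],
    [0, 0, 35, 0, 0, 0, 0],
    [0, 0, 11, 0, 0, 0, 0],
    [0, 12, 0, 0, 0, 0, 0],
    [0, 10, 0, 0, 0, 0, 0],
    [0, 10, 0, 0, 0, 0, 0],
    [0, 10, 0, 0, 0, 0, 0],
    [0, 10, 0, 0, 0, 0, 0],
    [0, 10, 0, 0, 0, 0, 0],
    [0, 10, 0, 0, 0, 0, 0],
    [0, 10, 0, 0, 0, 0, 0],
    [0, 10, 0, 0, 0, 0, 0],
    [0, 10, 0, 0, 0, 0, 0],
    [0, 10, 0, 0, 0, 0, 0],
    [0, 10, 0, 0, 0, 0, 0],
    [0, 10, 0, 0, 0, 0, 0],
    [0, 0, 0, 0, 0, 0, 0]
  ]
}}

```text
clock: 14.72
tool_pos: [528.2, -11.8, 27.3]
tool_rot: [3.141, 0.0, -0.038]
force: [-0.1, 0.7, 0.9]
grip_width: 0.4
grip_force: 0.0
```

```bash
python3 - <<'E'
from h import *
st()
f=vision.grab_frame('top');g=vision.grab_frame('side')
a=cv2.resize(f['image'][150:270,200:380],(600,400));b=cv2.resize(g['image'][140:260,200:380],(600,400))
cv2.imwrite('pics/d.png',cv2.resize(np.vstack([a,b]),(440,590))[:,:,::-1])
E
```

```text
14.7 (np.float64(0.8), np.float64(-0.3)) [528.2 -11.8  27.3] [ 3.141  0.    -0.038] [-0.1  0.7  0.9] 0.4
```

View pics/d.png

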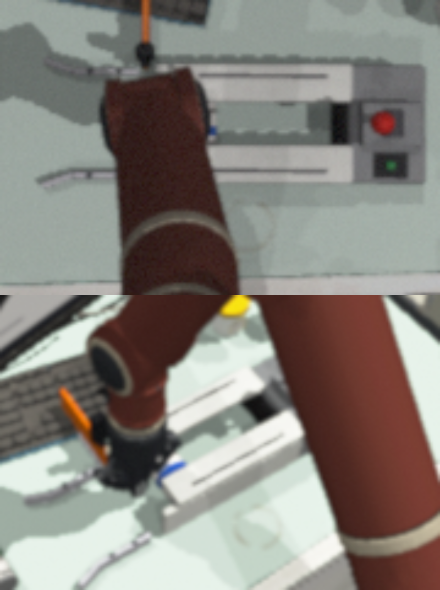

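>>> {"name": "apply_moves", "arguments": {
  "rows": [
    [0, 10, 0, 0, 0, 0, 0],
    [0, 10, 0, 0, 0, 0, 0],
    [0, 10, 0, 0, 0, 0, 0],
    [0, 10, 0, 0, 0, 0, 0],
    [0, 10, 0, 0, 0, 0, 0],
    [0, 10, 0, 0, 0, 0, 0],
    [0, 10, 0, 0, 0, 0, 0],
    [0, 10, 0, 0, 0, 0, 0],
    [0, 10, 0, 0, 0, 0, 0],
    [0, 10, 0, 0, 0, 0, 0],
    [0, 10, 0, 0, 0, 0, 0],
    [0, 10, 0, 0, 0, 0, 0],
    [0, 10, 0, 0, 0, 0, 0],
    [0, 10, 0, 0, 0, 0, 0],
    [0, 5, 0, 0, 0, 0, 0],
    [0, 4, 0, 0, 0, 0, 0],
    [0, 0, 0, 0, 0, 0, 0]
  ]
}}

```text
clock: 16.95
tool_pos: [522.8, -159.4, 27.3]
tool_rot: [-3.141, -0.0, -0.036]
force: [0.3, -0.8, -0.2]
grip_width: -0.2
grip_force: 0.0
```

>>> {"name": "apply_moves", "arguments": {
  "rows": [
    [0, 3, 0, 0, 0, 0, 0],
    [0, 3, 0, 0, 0, 0, 0],
    [0, 0, 0, 0, 0, 0, 0]
  ]
}}

```text
clock: 17.32
tool_pos: [522.8, -162.0, 27.4]
tool_rot: [-3.138, 0.0, -0.033]
force: [-0.4, 5.9, 1.1]
grip_width: 0.0
grip_force: 2.7
```

>>> {"name": "apply_moves", "arguments": {
  "rows": [
    [0, -8, 0, 0, 0, 0, 0],
    [0, 0, -40, 0, 0, 0, 0],
    [0, 0, -40, 0, 0, 0, 0],
    [0, 0, -40, 0, 0, 0, 0.5],
    [2.9, -46, 0, 0, 0, 0, 1],
    [2.9, -46, 0, 0, 0, 0, 1],
    [2.9, -46, 0, 0, 0, 0, 1],
    [2.9, -46, 0, 0, 0, 0, 1],
    [2.9, -46, 0, 0, 0, 0, 1],
    [2.9, -46, 0, 0, 0, 0, 1],
    [2.9, -46, 0, 0, 0, 0, 1],
    [2.9, -46, 0, 0, 0, -0.033, 1],
    [0, 0, 0, 0, 0, 0, 1],
    [0, 0, 0, 0, 0, 0, 1]
  ]
}}

```text
clock: 19.08
tool_pos: [559.4, 208.4, 147.0]
tool_rot: [3.14, 0.0, -0.004]
force: [0.5, -0.5, 0.5]
grip_width: 85.3
grip_force: 0.0
```

```bash
python3 - <<'E'
from h import *
st(); f=vision.grab_frame('top'); print(cans(f)); print(to((558.3,214.1),17,0.))
P=cloud((150,240),(-20,20),(20,56))
for p in P: print(len(p),np.percentile(p,[2,50,98],axis=0).round(1).tolist())
E
```

```text
19.1 (np.float64(-220.4), np.float64(23.9)) [559.4 208.4 147. ] [ 3.14   0.    -0.004] [ 0.5 -0.5  0.5] 85.3
{'orange': (array([426.6, 376.6]), -0.013, np.float64(15.5), np.float64(49.9), 425), 'green': (array([558. , 210.2]), -0.026, np.float64(12.4), np.float64(53.0), 253), 'blue': (array([ 513.1669205 , -197.11659303,   46.47185268]), None)}
(array([ -1.3,  -6.6, 130.1]), np.float64(-0.005))Traceback (most recent call last):
  File "<stdin>", line 4, in <module>
    return _quantile_unchecked(
        a, q, axis, out, overwrite_input, method, keepdims, weights)
    return _ureduce(a,
                    func=_quantile_ureduce_func,
    ...<5 lines>...
                    overwrite_input=overwrite_input,
                    method=method)
    r = func(a, **kwargs)
    result = _quantile(arr,
                       quantiles=q,
    ...<2 lines>...
                       out=out,
                       weights=wgt)
    slices_having_nans = np.isnan(arr[-1, ...])
                                  ~~~^^^^^^^^^
IndexError: index -1 is out of bounds for axis 0 with size 0
```

>>> {"name": "apply_moves", "arguments": {
  "rows": [
    [-1.3, -5.5, 30, 0, 0, 0, 1],
    [0, 0, 35, 0, 0, 0, 1],
    [0, 0, 35, 0, 0, 0, 1],
    [0, 0, 31, 0, 0, 0, 1],
    [0, 0, 0, 0, 0, 0, 1],
    [0, 0, 0, 0, 0, 0, 0],
    [0, 0, 0, 0, 0, 0, 0],
    [0, 0, 0, 0, 0, 0, 0],
    [0, 0, 0, 0, 0, 0, 0],
    [0, 0, 0, 0, 0, 0, 0],
    [0, 0, 0, 0, 0, 0, 0]
  ],
  "force": 60
}}

```text
clock: 20.6
tool_pos: [559.6, 215.5, 18.4]
tool_rot: [-3.14, -0.004, -0.003]
force: [-0.3, 0.1, 6.3]
grip_width: 48.1
grip_force: 62.0
```

>>> {"name": "apply_moves", "arguments": {
  "rows": [
    [0, 0, -25, 0, 0, 0, 0],
    [0, 0, -30, 0, 0, 0, 0],
    [0, 0, -35, 0, 0, 0.029, 0],
    [-5.7, 38, 0, 0, 0, 0, 0],
    [-5.7, 38, 0, 0, 0, 0, 0],
    [-5.7, 38, 0, 0, 0, 0, 0],
    [-5.7, 38, 0, 0, 0, 0, 0],
    [0, 0, 0, 0, 0, 0, 0],
    [0, 0, 35, 0, 0, 0, 0],
    [0, 0, 10, 0, 0, 0, 0],
    [0, 0, 0, 0, 0, 0, 0]
  ]
}}

```text
clock: 21.98
tool_pos: [530.0, 64.7, 60.9]
tool_rot: [-3.141, 0.002, -0.031]
force: [0.2, -0.6, -1.4]
grip_width: 48.4
grip_force: 62.4
```

```bash
python3 - <<'E'
from h import *
st(); 
P=cloud((-105,-45),(-75,75),(45,75))
for p in P: 
    if len(p): print(len(p),np.percentile(p,[2,50,98],axis=0).round(1).tolist())
E
```

```text
22.0 (np.float64(-75.7), np.float64(-0.9)) [530.   64.7  60.9] [-3.141e+00  2.000e-03 -3.100e-02] [ 0.2 -0.6 -1.4] 48.4
91 [[-102.8, -60.0, 47.4], [-84.6, -57.8, 66.8], [-48.0, 14.4, 74.3]]
```

>>> {"name": "apply_moves", "arguments": {
  "rows": [
    [2, 0, 20, 0, 0, 0, 0],
    [0, 0, 14, 0, 0, 0, 0],
    [0, 0, 7, 0, 0, 0, 0],
    [0, 0, 0, 0, 0, 0, 0],
    [0, 0, 0, 0, 0, 0, 0.75],
    [0, 0, 0, 0, 0, 0, 1],
    [0, 0, 0, 0, 0, 0, 1],
    [0, 0, -25, 0, 0, 0, 1],
    [0, 0, -25, 0, 0, 0, 1],
    [0, 0, -30, 0, 0, 0, 1],
    [0, -30, -10, 0, 0, 0, 0],
    [0, -28, 0, 0, 0, 0, 0],
    [0, 0, 0, 0, 0, 0, 0],
    [0, 0, 0, 0, 0, 0, 0]
  ]
}}

```text
clock: 23.82
tool_pos: [534.1, 120.7, 110.2]
tool_rot: [3.14, 0.0, -0.033]
force: [-0.0, -0.9, 0.2]
grip_width: 12.6
grip_force: 0.0
```

```bash
python3 - <<'E'
from h import *
st()
for P in cloud((-130,-15),(-60,60),(30,56)):
    if len(P)>20: print(len(P),np.percentile(P,[1,50,99],axis=0).round(1).tolist(), np.polyfit(P[:,1],P[:,0],1))
E
```

```text
23.8 (np.float64(-131.9), np.float64(1.4)) [534.1 120.7 110.2] [ 3.14   0.    -0.033] [-0.  -0.9  0.2] 12.6
418 [[-100.2, -56.8, 30.5], [-80.5, -11.0, 44.4], [-54.7, 44.5, 51.3]] [ 2.55728610e-02 -7.91945571e+01]
529 [[-98.1, -50.8, 32.2], [-73.4, -1.4, 46.1], [-53.8, 54.0, 53.7]] [ 1.05713843e-02 -7.38046922e+01]
```

>>> {"name": "apply_moves", "arguments": {
  "rows": [
    [-1.5, 0, 35, 0, 0, 0, 0],
    [0, 0, 35, 0, 0, 0, 0],
    [0, 0, 12, 0, 0, 0, 0],
    [0, 10, 0, 0, 0, 0, 0],
    [0, 10, 0, 0, 0, 0, 0],
    [0, 10, 0, 0, 0, 0, 0],
    [0, 10, 0, 0, 0, 0, 0],
    [0, 10, 0, 0, 0, 0, 0],
    [0, 10, 0, 0, 0, 0, 0],
    [0, 10, 0, 0, 0, 0, 0],
    [0, 10, 0, 0, 0, 0, 0],
    [0, 10, 0, 0, 0, 0, 0],
    [0, 10, 0, 0, 0, 0, 0],
    [0, 10, 0, 0, 0, 0, 0],
    [0, 10, 0, 0, 0, 0, 0],
    [0, 10, 0, 0, 0, 0, 0],
    [0, 10, 0, 0, 0, 0, 0],
    [0, 10, 0, 0, 0, 0, 0]
  ]
}}

```text
clock: 26.18
tool_pos: [528.0, -28.7, 28.3]
tool_rot: [-3.142, -0.0, -0.032]
force: [-0.2, 0.6, 0.0]
grip_width: -0.2
grip_force: 0.0
```

>>> {"name": "apply_moves", "arguments": {
  "rows": [
    [0, 10, 0, 0, 0, 0, 0],
    [0, 10, 0, 0, 0, 0, 0],
    [0, 10, 0, 0, 0, 0, 0],
    [0, 10, 0, 0, 0, 0, 0],
    [0, 10, 0, 0, 0, 0, 0],
    [0, 10, 0, 0, 0, 0, 0],
    [0, 8, 0, 0, 0, 0, 0],
    [0, 6, 0, 0, 0, 0, 0],
    [0, 5, 0, 0, 0, 0, 0],
    [0, 4, 0, 0, 0, 0, 0],
    [0, 0, 0, 0, 0, 0, 0]
  ]
}}

```text
clock: 27.55
tool_pos: [525.3, -111.2, 28.4]
tool_rot: [-3.142, -0.0, -0.033]
force: [-0.4, 0.4, 0.3]
grip_width: -0.2
grip_force: 0.0
```

>>> {"name": "apply_moves", "arguments": {
  "rows": [
    [0, 2, 0, 0, 0, 0, 0],
    [0, 2, 0, 0, 0, 0, 0],
    [0, 0, 0, 0, 0, 0, 0]
  ]
}}

```text
clock: 27.92
tool_pos: [525.3, -112.2, 28.4]
tool_rot: [-3.138, 0.0, -0.03]
force: [0.0, 5.5, 0.6]
grip_width: -0.4
grip_force: 2.5
```

>>> {"name": "apply_moves", "arguments": {
  "rows": [
    [0, -8, 0, 0, 0, 0, 0],
    [0, 0, -40, 0, 0, 0, 0],
    [0, 0, -40, 0, 0, 0, 0],
    [0, 0, -40, 0, 0, 0, 0.5],
    [0, -46, 0, 0, 0, 0, 1],
    [0, -46, 0, 0, 0, 0, 1],
    [0, -46, 0, 0, 0, 0, 1],
    [0, -46, 0, 0, 0, 0, 1],
    [0, 0, 0, 0, 0, 0, 1]
  ]
}}

```text
clock: 29.05
tool_pos: [531.1, 82.3, 148.6]
tool_rot: [-3.139, -0.001, -0.024]
force: [-1.0, 0.1, 0.3]
grip_width: 85.4
grip_force: 0.0
```

```bash
python3 - <<'E'
from h import *
st(); f=vision.grab_frame('top'); c=cans(f)
for k,v in c.items(): print(k,v)
print(to(c['orange'][0],17,c['orange'][1]))
w=world(f)
P=w[(w[...,2]>36)&(w[...,2]<60)&(w[...,1]>280)&(w[...,1]<460)&(w[...,0]<640)]
for a,b in((380,485),(490,640)):
    q=P[(P[:,0]>a)&(P[:,0]<b)]; print(len(q),q[:,0].min(),q[:,0].max(),np.polyfit(q[:,0],q[:,1],1))
E
```

```text
29.1 (np.float64(-93.4), np.float64(-0.4)) [531.1  82.3 148.6] [-3.139e+00 -1.000e-03 -2.400e-02] [-1.   0.1  0.3] 85.4
orange (array([427.6, 373.6]), -0.14, np.float64(14.5), np.float64(51.2), 513)
yellow (array([539.8, 360.1]), -0.06, np.float64(13.0), np.float64(49.7), 510)
green (array([ 514.01786746, -145.33100405,   44.92644383]), None)
blue (array([ 513.08686358, -197.3220536 ,   44.85512331]), None)
(array([-111.8, -291.8,  131.4]), np.float64(0.112))
528 380.1301085417615 483.59988628736903 [-1.24220386e-01  4.26850853e+02]
552 490.9692090285408 597.1155439703439 [-5.95346781e-02  3.92506534e+02]
```

>>> {"name": "apply_moves", "arguments": {
  "rows": [
    [-16, -41.6, 0, 0, 0, 0, 1],
    [-16, -41.6, 0, 0, 0, 0, 1],
    [-16, -41.6, 0, 0, 0, 0, 1],
    [-16, -41.6, 0, 0, 0, 0, 1],
    [-16, -41.6, 0, 0, 0, 0, 1],
    [-16, -41.6, 0, 0, 0, 0, 1],
    [-16, -41.6, 0, 0, 0, 0.105, 1],
    [0, 0, 0, 0, 0, 0, 1],
    [0, 0, 30, 0, 0, 0, 1],
    [0, 0, 0, 0, 0, 0, 1]
  ]
}}

```text
clock: 30.35
tool_pos: [429.1, 367.7, 116.5]
tool_rot: [3.135, 0.002, -0.14]
force: [-0.9, -1.0, -0.5]
grip_width: 85.5
grip_force: 0.0
```

```bash
python3 - <<'E'
from h import *
st();print(to((427.6,373.6),17,-.128))
E
```

```text
30.4 (np.float64(-375.5), np.float64(-111.5)) [429.1 367.7 116.5] [ 3.135e+00  2.000e-03 -1.400e-01] [-0.9 -1.  -0.5] 85.5
(array([-2.3, -5.6, 99.5]), np.float64(-0.012))
```

>>> {"name": "apply_moves", "arguments": {
  "rows": [
    [-2.3, -5, 0, 0, 0, -0.012, 1],
    [0, 0, 35, 0, 0, 0, 1],
    [0, 0, 35, 0, 0, 0, 1],
    [0, 0, 29, 0, 0, 0, 1],
    [0, 0, 0, 0, 0, 0, 1],
    [0, 0, 0, 0, 0, 0, 0],
    [0, 0, 0, 0, 0, 0, 0],
    [0, 0, 0, 0, 0, 0, 0],
    [0, 0, 0, 0, 0, 0, 0],
    [0, 0, 0, 0, 0, 0, 0],
    [0, 0, 0, 0, 0, 0, 0]
  ]
}}

```text
clock: 31.72
tool_pos: [428.3, 377.6, 21.4]
tool_rot: [-3.139, -0.002, -0.125]
force: [-0.4, -0.5, 6.5]
grip_width: 48.0
grip_force: 61.5
```

>>> {"name": "apply_moves", "arguments": {
  "rows": [
    [0, 0, -25, 0, 0, 0, 0],
    [0, 0, -30, 0, 0, 0, 0],
    [0, 0, -35, 0, 0, -0.093, 0],
    [16.2, 44.3, 0, 0, 0, 0, 0],
    [16.2, 44.3, 0, 0, 0, 0, 0],
    [16.2, 44.3, 0, 0, 0, 0, 0],
    [16.2, 44.3, 0, 0, 0, 0, 0],
    [16.2, 44.3, 0, 0, 0, 0, 0],
    [16.2, 44.3, 0, 0, 0, 0, 0],
    [16.2, 44.3, 0, 0, 0, 0, 0],
    [0, 0, 0, 0, 0, 0, 0],
    [0, 0, 35, 0, 0, 0, 0],
    [0, 0, 10, 0, 0, 0, 0],
    [0, 0, 0, 0, 0, 0, 0]
  ]
}}

```text
clock: 33.48
tool_pos: [530.0, 64.0, 64.1]
tool_rot: [-3.141, 0.001, -0.031]
force: [-0.2, -0.4, -0.9]
grip_width: 48.2
grip_force: 62.5
```

```bash
python3 - <<'E'
from h import *
st(); 
P=cloud((-105,-45),(-75,75),(45,75))
for p in P: 
    if len(p): print(len(p),np.percentile(p,[2,50,98],axis=0).round(1).tolist())
E
```

```text
33.5 (np.float64(-75.0), np.float64(-0.9)) [530.   64.   64.1] [-3.141e+00  1.000e-03 -3.100e-02] [-0.2 -0.4 -0.9] 48.2
80 [[-102.9, -59.9, 48.5], [-83.6, -57.9, 66.4], [-50.1, 36.3, 74.8]]
```

Same reading as for green; same release.

>>> {"name": "apply_moves", "arguments": {
  "rows": [
    [2, 0, 20, 0, 0, 0, 0],
    [0, 0, 14, 0, 0, 0, 0],
    [0, 0, 8, 0, 0, 0, 0],
    [0, 0, 0, 0, 0, 0, 0],
    [0, 0, 0, 0, 0, 0, 0.75],
    [0, 0, 0, 0, 0, 0, 1],
    [0, 0, 0, 0, 0, 0, 1],
    [0, 0, -25, 0, 0, 0, 1],
    [0, 0, -25, 0, 0, 0, 1],
    [0, 0, -30, 0, 0, 0, 1],
    [0, -30, -10, 0, 0, 0, 0],
    [0, -28, 0, 0, 0, 0, 0],
    [0, 0, 0, 0, 0, 0, 0],
    [0, 0, 0, 0, 0, 0, 0]
  ]
}}

```text
clock: 35.33
tool_pos: [534.2, 120.0, 112.2]
tool_rot: [3.14, 0.001, -0.033]
force: [-0.4, 0.6, -0.5]
grip_width: 12.6
grip_force: 0.0
```

```bash
python3 - <<'E'
from h import *
st()
for P in cloud((-130,-15),(-60,60),(30,56)):
    if len(P)>20: print(len(P),np.percentile(P,[1,50,99],axis=0).round(1).tolist(), np.polyfit(P[:,1],P[:,0],1))
E
```

```text
35.3 (np.float64(-131.2), np.float64(1.5)) [534.2 120.  112.2] [ 3.14e+00  1.00e-03 -3.30e-02] [-0.4  0.6 -0.5] 12.6
414 [[-99.7, -57.2, 30.7], [-79.9, -11.4, 44.7], [-54.2, 45.2, 51.0]] [ 2.02636403e-02 -7.86152389e+01]
537 [[-98.1, -50.9, 31.7], [-73.2, -1.5, 46.4], [-53.6, 53.9, 53.7]] [ 1.12716084e-02 -7.33263927e+01]
```

>>> {"name": "apply_moves", "arguments": {
  "rows": [
    [-1.5, 0, 35, 0, 0, 0, 0],
    [0, 0, 35, 0, 0, 0, 0],
    [0, 0, 14, 0, 0, 0, 0],
    [0, 10, 0, 0, 0, 0, 0],
    [0, 10, 0, 0, 0, 0, 0],
    [0, 10, 0, 0, 0, 0, 0],
    [0, 10, 0, 0, 0, 0, 0],
    [0, 10, 0, 0, 0, 0, 0],
    [0, 10, 0, 0, 0, 0, 0],
    [0, 10, 0, 0, 0, 0, 0],
    [0, 10, 0, 0, 0, 0, 0],
    [0, 10, 0, 0, 0, 0, 0],
    [0, 10, 0, 0, 0, 0, 0],
    [0, 10, 0, 0, 0, 0, 0],
    [0, 10, 0, 0, 0, 0, 0],
    [0, 10, 0, 0, 0, 0, 0],
    [0, 10, 0, 0, 0, 0, 0],
    [0, 10, 0, 0, 0, 0, 0],
    [0, 10, 0, 0, 0, 0, 0],
    [0, 10, 0, 0, 0, 0, 0]
  ]
}}

```text
clock: 37.92
tool_pos: [527.5, -49.4, 28.3]
tool_rot: [-3.142, -0.0, -0.032]
force: [-0.5, 0.2, 0.1]
grip_width: -0.2
grip_force: 0.0
```

>>> {"name": "apply_moves", "arguments": {
  "rows": [
    [0, 5, 0, 0, 0, 0, 0],
    [0, 4, 0, 0, 0, 0, 0],
    [0, 4, 0, 0, 0, 0, 0],
    [0, 3, 0, 0, 0, 0, 0],
    [0, 0, 0, 0, 0, 0, 0]
  ]
}}

```text
clock: 38.55
tool_pos: [527.1, -62.2, 28.4]
tool_rot: [-3.138, -0.0, -0.03]
force: [-0.1, 5.2, 0.6]
grip_width: -0.1
grip_force: 2.4
```

>>> {"name": "apply_moves", "arguments": {
  "rows": [
    [0, -8, 0, 0, 0, 0, 0],
    [0, 0, -40, 0, 0, 0, 0],
    [0, 0, -40, 0, 0, 0, 0],
    [0, 0, -40, 0, 0, 0, 0.5],
    [0, -46, 0, 0, 0, 0, 1],
    [0, -46, 0, 0, 0, 0, 1],
    [0, -46, 0, 0, 0, 0, 1],
    [0, 0, 0, 0, 0, 0, 1]
  ]
}}

```text
clock: 39.55
tool_pos: [531.4, 86.2, 148.7]
tool_rot: [-3.139, -0.001, -0.024]
force: [0.6, -0.1, 0.1]
grip_width: 85.1
grip_force: 0.0
```

```bash
python3 - <<'E'
from h import *
st(); f=vision.grab_frame('top'); c=cans(f)
for k,v in c.items(): print(k,v)
w=world(f)
q=w[(w[...,2]>36)&(w[...,2]<60)&(w[...,1]>150)&(w[...,1]<460)&(w[...,0]<640)&(w[...,0]>360)]
print(len(q),q[:,0].min(),q[:,0].max(),np.polyfit(q[:,0],q[:,1],1))
print(to(c['yellow'][0],17,c['yellow'][1]))
E
```

```text
39.5 (np.float64(-97.3), np.float64(-0.2)) [531.4  86.2 148.7] [-3.139e+00 -1.000e-03 -2.400e-02] [ 0.6 -0.1  0.1] 85.1
yellow (array([540.1, 360.3]), -0.064, np.float64(13.2), np.float64(49.6), 492)
green (array([ 513.04438432, -149.93501656,   46.6386439 ]), None)
blue (array([ 513.03657244, -197.67763744,   46.27601615]), None)
551 488.059797742994 596.961130977003 [-5.0962662e-02  3.8811581e+02]
(array([   0.8, -277.6,  131.4]), np.float64(0.036))
```

>>> {"name": "apply_moves", "arguments": {
  "rows": [
    [0.4, -40, 0, 0, 0, 0, 1],
    [0.4, -40, 0, 0, 0, 0, 1],
    [0.4, -40, 0, 0, 0, 0, 1],
    [0.4, -40, 0, 0, 0, 0, 1],
    [0.4, -40, 0, 0, 0, 0, 1],
    [0.4, -40, 0, 0, 0, 0, 1],
    [0.4, -37, 0, 0, 0, 0.02, 1],
    [0, 0, 0, 0, 0, 0, 1],
    [0, 0, 30, 0, 0, 0, 1],
    [0, 0, 0, 0, 0, 0, 1]
  ]
}}

```text
clock: 40.85
tool_pos: [543.1, 353.3, 115.8]
tool_rot: [3.135, 0.004, -0.055]
force: [-0.4, 0.5, 0.8]
grip_width: 85.4
grip_force: 0.0
```

```bash
python3 - <<'E'
from h import *
st();print(to((542,360.5),17,-.055))
E
```

```text
40.9 (np.float64(-364.8), np.float64(3.0)) [543.1 353.3 115.8] [ 3.135  0.004 -0.055] [-0.4  0.5  0.8] 85.4
(array([-1.5, -7.1, 98.8]), np.float64(-0.0))
```

>>> {"name": "apply_moves", "arguments": {
  "rows": [
    [-1.5, -5, 0, 0, 0, 0, 1],
    [0, 0, 35, 0, 0, 0, 1],
    [0, 0, 35, 0, 0, 0, 1],
    [0, 0, 30, 0, 0, 0, 1],
    [0, 0, 0, 0, 0, 0, 1],
    [0, 0, 0, 0, 0, 0, 0],
    [0, 0, 0, 0, 0, 0, 0],
    [0, 0, 0, 0, 0, 0, 0],
    [0, 0, 0, 0, 0, 0, 0],
    [0, 0, 0, 0, 0, 0, 0],
    [0, 0, 0, 0, 0, 0, 0]
  ]
}}

```text
clock: 42.22
tool_pos: [543.5, 364.0, 20.8]
tool_rot: [-3.139, -0.003, -0.052]
force: [-0.9, -0.5, 6.3]
grip_width: 48.0
grip_force: 62.3
```

>>> {"name": "apply_moves", "arguments": {
  "rows": [
    [0, 0, -25, 0, 0, 0, 0],
    [0, 0, -30, 0, 0, 0, 0],
    [0, 0, -35, 0, 0, -0.02, 0],
    [-0.2, 42.9, 0, 0, 0, 0, 0],
    [-0.2, 42.9, 0, 0, 0, 0, 0],
    [-0.2, 42.9, 0, 0, 0, 0, 0],
    [-0.2, 42.9, 0, 0, 0, 0, 0],
    [-0.2, 42.9, 0, 0, 0, 0, 0],
    [-0.2, 42.9, 0, 0, 0, 0, 0],
    [-0.2, 42.9, 0, 0, 0, 0, 0],
    [0, 0, 0, 0, 0, 0, 0],
    [0, 0, 35, 0, 0, 0, 0],
    [0, 0, 10, 0, 0, 0, 0],
    [0, 0, 0, 0, 0, 0, 0]
  ]
}}

```text
clock: 43.98
tool_pos: [530.6, 63.9, 63.0]
tool_rot: [-3.141, 0.001, -0.031]
force: [-0.1, -0.6, -1.1]
grip_width: 48.6
grip_force: 62.3
```

```bash
python3 - <<'E'
from h import *
st(); 
P=cloud((-105,-45),(-75,75),(45,75))
for p in P: 
    if len(p): print(len(p),np.percentile(p,[2,50,98],axis=0).round(1).tolist())
E
```

```text
44.0 (np.float64(-74.9), np.float64(-0.3)) [530.6  63.9  63. ] [-3.141e+00  1.000e-03 -3.100e-02] [-0.1 -0.6 -1.1] 48.6
87 [[-101.7, -60.0, 46.4], [-80.7, -57.6, 66.5], [-48.3, 35.8, 74.8]]
1 [[-52.3, 52.3, 72.0], [-52.3, 52.3, 72.0], [-52.3, 52.3, 72.0]]
```

>>> {"name": "apply_moves", "arguments": {
  "rows": [
    [2, 0, 20, 0, 0, 0, 0],
    [0, 0, 14, 0, 0, 0, 0],
    [0, 0, 8, 0, 0, 0, 0],
    [0, 0, 0, 0, 0, 0, 0],
    [0, 0, 0, 0, 0, 0, 0.75],
    [0, 0, 0, 0, 0, 0, 1],
    [0, 0, 0, 0, 0, 0, 1],
    [0, 0, -25, 0, 0, 0, 1],
    [0, 0, -25, 0, 0, 0, 1],
    [0, 0, -30, 0, 0, 0, 1],
    [0, -30, -10, 0, 0, 0, 0],
    [0, -28, 0, 0, 0, 0, 0],
    [0, 0, 0, 0, 0, 0, 0],
    [0, 0, 0, 0, 0, 0, 0]
  ]
}}

```text
clock: 45.82
tool_pos: [534.7, 119.8, 111.1]
tool_rot: [3.14, 0.001, -0.033]
force: [0.1, -0.3, -1.0]
grip_width: 12.5
grip_force: 0.0
```

```bash
python3 - <<'E'
from h import *
st()
for P in cloud((-130,-15),(-60,60),(30,56)):
    if len(P)>20: print(len(P),np.percentile(P,[1,50,99],axis=0).round(1).tolist(), np.polyfit(P[:,1],P[:,0],1))
E
```

```text
45.8 (np.float64(-131.0), np.float64(2.0)) [534.7 119.8 111.1] [ 3.14e+00  1.00e-03 -3.30e-02] [ 0.1 -0.3 -1. ] 12.5
418 [[-99.6, -57.1, 30.4], [-79.4, -11.7, 44.3], [-54.4, 44.9, 51.8]] [ 1.97676069e-02 -7.83677742e+01]
540 [[-98.2, -50.8, 31.6], [-72.1, -1.3, 45.9], [-51.3, 54.1, 53.9]] [ 1.86965482e-02 -7.30582806e+01]
```

Push to lane 1.2 (world y ≈ −12).

>>> {"name": "apply_moves", "arguments": {
  "rows": [
    [-2, 0, 35, 0, 0, 0, 0],
    [0, 0, 35, 0, 0, 0, 0],
    [0, 0, 13, 0, 0, 0, 0],
    [0, 10, 0, 0, 0, 0, 0],
    [0, 10, 0, 0, 0, 0, 0],
    [0, 10, 0, 0, 0, 0, 0],
    [0, 10, 0, 0, 0, 0, 0],
    [0, 10, 0, 0, 0, 0, 0],
    [0, 10, 0, 0, 0, 0, 0],
    [0, 10, 0, 0, 0, 0, 0],
    [0, 10, 0, 0, 0, 0, 0],
    [0, 10, 0, 0, 0, 0, 0],
    [0, 10, 0, 0, 0, 0, 0],
    [0, 10, 0, 0, 0, 0, 0],
    [0, 10, 0, 0, 0, 0, 0],
    [0, 6, 0, 0, 0, 0, 0],
    [0, 4, 0, 0, 0, 0, 0],
    [0, 4, 0, 0, 0, 0, 0],
    [0, 0, 0, 0, 0, 0, 0]
  ]
}}

```text
clock: 48.3
tool_pos: [528.7, -12.0, 28.4]
tool_rot: [-3.14, -0.0, -0.031]
force: [-0.4, 2.5, -0.3]
grip_width: -0.2
grip_force: 0.9
```

>>> {"name": "apply_moves", "arguments": {
  "rows": [
    [0, 2, 0, 0, 0, 0, 0],
    [0, 0, 0, 0, 0, 0, 0],
    [0, -8, 0, 0, 0, 0, 0],
    [0, -2, -40, 0, 0, 0, 0],
    [0, 0, -40, 0, 0, 0, 0],
    [0, 0, -45, 0, 0, 0, 0],
    [0, -40, 0, 0, 0, 0, 0],
    [0, -40, 0, 0, 0, 0, 0],
    [0, -40, 0, 0, 0, 0, 0],
    [0, 0, 0, 0, 0, 0, 0]
  ]
}}

```text
clock: 49.55
tool_pos: [532.3, 119.2, 153.7]
tool_rot: [-3.14, -0.001, -0.025]
force: [0.1, -0.5, 0.2]
grip_width: 0.1
grip_force: 0.0
```

```bash
python3 - <<'E'
from h import *
st()
f=vision.grab_frame('top');g=vision.grab_frame('side')
a=cv2.resize(f['image'][150:250,230:380],(600,400));b=cv2.resize(g['image'][140:260,210:390],(600,400))
cv2.imwrite('pics/g.png',cv2.resize(np.vstack([a,b]),(440,590))[:,:,::-1])
w=world(f);q=w[...,:2]-O;x,y=q@e,q@n
for s in range(0,225,8):
    m=(x>s)&(x<s+8)&(abs(y)<18); print(s+4,np.round(np.nanmedian(w[m][:,2]),1) if m.any() else None,end='; ')
E
```

```text
49.5 (np.float64(-130.3), np.float64(-0.4)) [532.3 119.2 153.7] [-3.14e+00 -1.00e-03 -2.50e-02] [ 0.1 -0.5  0.2] 0.1
4 0.6; 12 12.1; 20 42.0; 28 47.3; 36 49.7; 44 48.6; 52 44.5; 60 32.7; 68 41.0; 76 47.2; 84 49.2; 92 48.5; 100 46.3; 108 36.2; 116 35.5; 124 44.8; 132 48.9; 140 49.2; 148 46.3; 156 41.9; 164 32.9; 172 43.1; 180 48.4; 188 48.3; 196 48.8; 204 43.6; 212 36.3; 220 49.4; 228 60.3;
```

View pics/g.png

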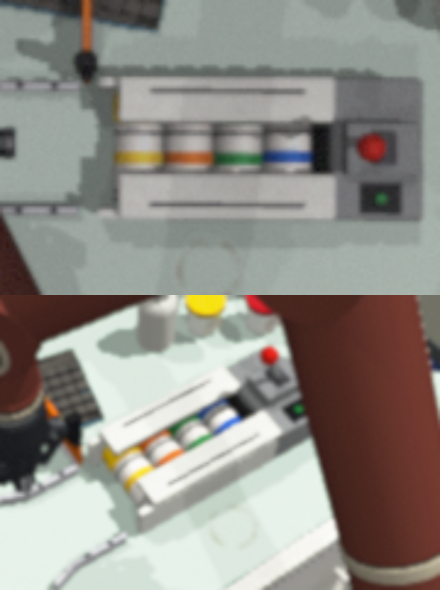

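>>> {"name": "apply_moves", "arguments": {
  "rows": [
    [0, 0, 0, 0, 0, 0.007, 1],
    [20, 29.6, 0, 0, 0, 0, 1],
    [20, 29.6, 0, 0, 0, 0, 1],
    [20, 29.6, 0, 0, 0, 0, 1],
    [20, 29.6, 0, 0, 0, 0, 1],
    [0, 0, 0, 0, 0, 0, 1],
    [0, 0, 0, 0, 0, 0, 1]
  ],
  "force": 25
}}

```text
clock: 50.52
tool_pos: [607.4, -6.9, 153.1]
tool_rot: [-3.141, 0.001, -0.04]
force: [0.3, 0.5, 0.9]
grip_width: 85.9
grip_force: 0.0
```

```bash
python3 - <<'E'
from h import *
st();print(to((608.9,-1.6),86,-.032))
E
```

```text
50.5 (np.float64(-6.6), np.float64(78.8)) [607.4  -6.9 153.1] [-3.141e+00  1.000e-03 -4.000e-02] [0.3 0.5 0.9] 85.9
(array([ 1.3, -5.4, 67.1]), np.float64(-0.008))
```

>>> {"name": "apply_moves", "arguments": {
  "rows": [
    [1.3, -5, 0, 0, 0, -0.008, 1],
    [0, 0, 34, 0, 0, 0, 1],
    [0, 0, 33, 0, 0, 0, 1],
    [0, 0, 0, 0, 0, 0, 1],
    [0, 0, 0, 0, 0, 0, 0.1],
    [0, 0, 0, 0, 0, 0, 0.1],
    [0, 0, 0, 0, 0, 0, 0.1],
    [0, 0, 0, 0, 0, 0, 0.1],
    [0, 0, 0, 0, 0, 0, 0.1],
    [0, 0, 0, 0, 0, 0, 0.1]
  ]
}}

```text
clock: 51.78
tool_pos: [610.0, -1.0, 87.4]
tool_rot: [-3.141, -0.001, -0.031]
force: [-0.8, 1.8, 6.0]
grip_width: 21.3
grip_force: 28.9
```

>>> {"name": "apply_moves", "arguments": {
  "rows": [
    [-10, 0, 0, 0, 0, 0, 0.1],
    [-10, 0, 0, 0, 0, 0, 0.1],
    [-10, 0, 0, 0, 0, 0, 0.1],
    [-10, 0, 0, 0, 0, 0, 0.1],
    [-10, 0, 0, 0, 0, 0, 0.1],
    [-10, 0, 0, 0, 0, 0, 0.1],
    [-10, 0, 0, 0, 0, 0, 0.1],
    [-10, 0, 0, 0, 0, 0, 0.1],
    [-10, 0, 0, 0, 0, 0, 0.1],
    [-10, 0, 0, 0, 0, 0, 0.1],
    [-10, 0, 0, 0, 0, 0, 0.1],
    [-10, 0, 0, 0, 0, 0, 0.1],
    [-5, 0, 0, 0, 0, 0, 0.1],
    [0, 0, 0, 0, 0, 0, 0.1]
  ]
}}

```text
clock: 53.52
tool_pos: [485.1, 3.4, 87.3]
tool_rot: [-3.14, -0.003, -0.031]
force: [1.2, 2.4, 8.5]
grip_width: 21.7
grip_force: 29.2
```

>>> {"name": "apply_moves", "arguments": {
  "rows": [
    [-3, 0, 0, 0, 0, 0, 0.1],
    [0, 0, 0, 0, 0, 0, 0.1]
  ]
}}

```text
clock: 53.78
tool_pos: [485.0, 3.4, 87.3]
tool_rot: [-3.139, -0.008, -0.031]
force: [6.2, 2.8, 2.0]
grip_width: 21.8
grip_force: 28.5
```

>>> {"name": "apply_moves", "arguments": {
  "rows": [
    [2, 0, 0, 0, 0, 0, 0.5],
    [0, 0, 0, 0, 0, 0, 0.8],
    [0, 0, 0, 0, 0, 0, 0.8],
    [0, 0, -35, 0, 0, 0, 0.8],
    [0, 0, -35, 0, 0, 0, 0.8],
    [0, 0, -35, 0, 0, 0, 0.4],
    [7.3, 35.5, 0, 0, 0, 0, 0],
    [7.3, 35.5, 0, 0, 0, 0, 0],
    [7.3, 35.5, 0, 0, 0, 0, 0],
    [7.3, 35.5, 0, 0, 0, 0, 0],
    [7.3, 35.5, 0, 0, 0, 0, 0],
    [7.3, 35.5, 0, 0, 0, 0, 0],
    [0, 0, 0, 0, 0, 0, 0],
    [0, 0, 0, 0, 0, 0, 0]
  ]
}}

```text
clock: 55.52
tool_pos: [520.2, -211.0, 190.9]
tool_rot: [-3.14, 0.001, -0.031]
force: [0.7, 0.1, 0.6]
grip_width: 0.1
grip_force: 0.0
```

```bash
python3 - <<'E'
from h import *
st();print(to((522.1,-211),142,-.032))
f=vision.grab_frame('top');w=world(f);q=w[...,:2]-O;x,y=q@e,q@n
hsv=cv2.cvtColor(f['image'],cv2.COLOR_RGB2HSV).astype(int)
m=(hsv[...,0]>3)&(hsv[...,0]<18)&(hsv[...,1]>120)&(x>-30)&(x<5)&(w[...,2]>40); print('gate y',m.sum(),y[m].min() if m.any() else 0,y[m].max() if m.any() else 0)
save(f,'h.png'); cv2.imwrite('pics/h.png',cv2.resize(f['image'][150:250,230:380],(600,400))[:,:,::-1])
E
```

```text
55.5 (np.float64(200.3), np.float64(-1.9)) [ 520.2 -211.   190.9] [-3.14e+00  1.00e-03 -3.10e-02] [0.7 0.1 0.6] 0.1
(array([ 1.9, -0.1, 48.9]), np.float64(0.001))
gate y 124 -479.25211287248237 57.005451512800036
```

View pics/h.png

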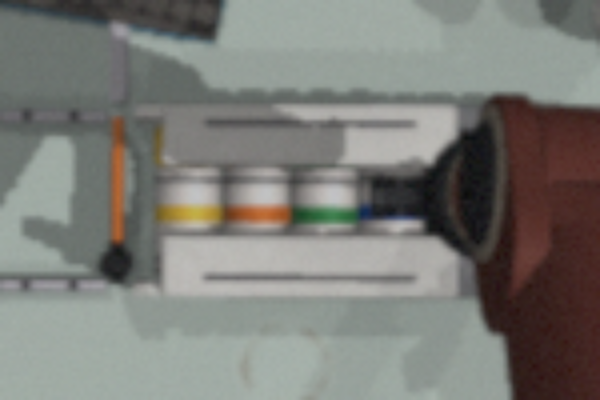

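>>> {"name": "apply_moves", "arguments": {
  "rows": [
    [2, 0, 25, 0, 0, 0, 0],
    [0, 0, 24, 0, 0, 0, 0],
    [0, 0, 0, 0, 0, 0, 0],
    [0, 8, 0, 0, 0, 0, 0],
    [0, 8, 0, 0, 0, 0, 0],
    [0, 8, 0, 0, 0, 0, 0],
    [0, 8, 0, 0, 0, 0, 0],
    [0, 8, 0, 0, 0, 0, 0],
    [0, 8, 0, 0, 0, 0, 0],
    [0, 8, 0, 0, 0, 0, 0],
    [0, 8, 0, 0, 0, 0, 0],
    [0, 8, 0, 0, 0, 0, 0],
    [0, 5, 0, 0, 0, 0, 0],
    [0, 0, 0, 0, 0, 0, 0]
  ]
}}

```text
clock: 57.32
tool_pos: [520.1, -289.1, 142.1]
tool_rot: [-3.141, 0.001, -0.031]
force: [-0.2, 0.6, -0.2]
grip_width: -0.3
grip_force: 0.4
```

>>> {"name": "apply_moves", "arguments": {
  "rows": [
    [0, 3, 0, 0, 0, 0, 0],
    [0, 3, 0, 0, 0, 0, 0],
    [0, 0, 0, 0, 0, 0, 0]
  ]
}}

```text
clock: 57.7
tool_pos: [520.1, -289.5, 142.1]
tool_rot: [-3.134, 0.002, -0.028]
force: [-0.7, 7.4, 1.5]
grip_width: -0.2
grip_force: 4.3
```

At the end of its swing. Retreat and check.

>>> {"name": "apply_moves", "arguments": {
  "rows": [
    [0, -20, 0, 0, 0, 0, 0],
    [0, 0, -40, 0, 0, 0, 0],
    [0, 0, -40, 0, 0, 0, 0],
    [0, -45, -30, 0, 0, 0, 0],
    [0, -45, 0, 0, 0, 0, 0],
    [0, -45, 0, 0, 0, 0, 0],
    [0, -45, 0, 0, 0, 0, 0],
    [0, -45, 0, 0, 0, 0, 0],
    [0, -45, 0, 0, 0, 0, 0],
    [0, -45, 0, 0, 0, 0, 0],
    [0, 0, 0, 0, 0, 0, 0],
    [0, 0, 0, 0, 0, 0, 0]
  ]
}}

```text
clock: 59.2
tool_pos: [530.8, 39.2, 252.5]
tool_rot: [3.14, -0.001, -0.031]
force: [0.4, -1.0, 0.2]
grip_width: 0.1
grip_force: 0.0
```

```bash
python3 - <<'E'
from h import *
st()
f=vision.grab_frame('top');w=world(f);q=w[...,:2]-O;x,y=q@e,q@n
for s in range(0,225,8):
    m=(x>s)&(x<s+8)&(abs(y)<18); print(s+4,np.round(np.nanmedian(w[m][:,2]),1) if m.any() else None,end='; ')
P=np.c_[x.ravel(),y.ravel(),w[...,2].ravel()];m=(P[:,2]>140)&(P[:,2]<165)&(abs(P[:,1])<40)&(P[:,0]>200)&(P[:,0]<340);print('ball',P[m].mean(0))
hsv=cv2.cvtColor(f['image'],cv2.COLOR_RGB2HSV).astype(int)
m=(hsv[...,0]>3)&(hsv[...,0]<18)&(hsv[...,1]>120)&(x>-30)&(x<5)&(w[...,2]>45)&(w[...,2]<70)&(abs(y)<200); print('gate y',m.sum(),y[m].min(),y[m].max())
cv2.imwrite('pics/i.png',cv2.resize(f['image'][110:260,220:440],(660,450))[:,:,::-1])
E
```

```text
59.2 (np.float64(-50.2), np.float64(0.7)) [530.8  39.2 252.5] [ 3.14e+00 -1.00e-03 -3.10e-02] [ 0.4 -1.   0.2] 0.1
4 334.9; 12 29.7; 20 40.6; 28 47.9; 36 48.8; 44 47.6; 52 45.1; 60 33.3; 68 40.4; 76 47.6; 84 48.9; 92 50.3; 100 45.1; 108 37.7; 116 35.5; 124 45.1; 132 48.4; 140 49.9; 148 47.2; 156 41.3; 164 32.8; 172 42.1; 180 48.2; 188 48.8; 196 48.6; 204 43.0; 212 38.8; 220 48.8; 228 60.8; ball [301.2261434   -0.33681997 154.12124026]
gate y 9 44.50677985926575 59.40926142196889
```

View pics/i.png

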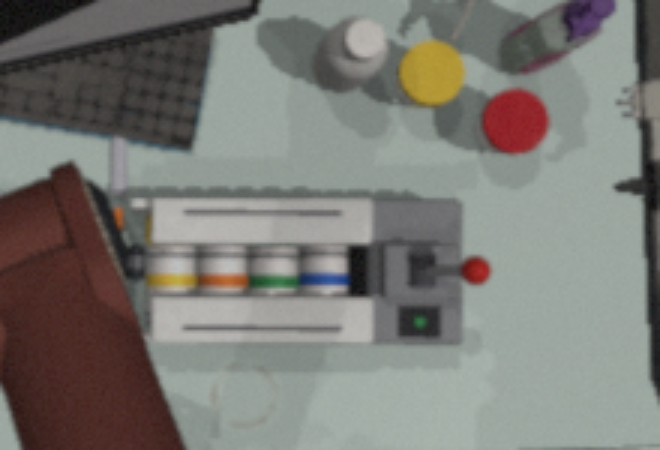

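```bash
python3 -c "
from rig import manip
print(manip.finish_job())"
```

```text
the job is handed in; nothing more can be done
None
```

The job is handed in: at the last look all four canisters stood crosswise in a closed row against the end stop, the gate was shut, the lamp lever was over to on, and the cups and bottle had not been touched; the hand-in returned no verdict.

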